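Line up the paint pots by size on the sample board

ROBOT

A 6-joint arm with a two-finger parallel gripper is mounted at the origin on the work surface. World frame = base frame: x ahead of the robot, y to its left, z up, the work surface at z = 0. Lengths are in mm, angles in rad, forces in N, time in s.
With the tool pointing down it reaches from about 300 to 825 mm from the base axis. Payload 5.4 kg.
Tool frame: the origin (TCP) lies midway between the tips of the shut fingers; the grasp point (between the pads) lies 19 mm behind it (ctrl.tcp_to_grasp is the distance from the TCP to the grasp point, in mm); z points along the fingers, y is the line along which they close (so a half turn about z gives the same grasp; the last joint's range is limited). The gripper opens to 92 mm and grips with 3 to 60 N. Pads are 20 mm wide; open, the fingers measure 128 mm over their backs; the gripper's body (75 mm by 189 mm) begins 69 mm behind the grasp point.
Start: joints at [-1.522, 0.158, 1.597, -0, 1.386, -0.21], TCP at [147.131, -555.84, 214.601] pointing down, gripper open.
Joint ranges: [-2.91, 2.91], [-0.94, 2.29], [0.18, 2.7], [-1.29, 4.43], [0.17, 2.64], [-3, 3]. Speed limits (rad/s): [2.57, 2.57, 3.14, 3.14, 3.14, 3.14].

INTERFACE

Orientations are given as a unit quaternion [w, x, y, z].
In Python, from station import telemetry, imaging, ctrl, finder gives the robot as it stands.
- The arm moves only by the shell command python3 -m crank 'ROWS' [FORCE]. ROWS is a JSON object whose one key "steps" holds a list of rows, each an object with "xyz": the shift along the tool's x, y, z in m, a list of three; "turn": the turn, a rotation vector about the tool's x, y, z in rad, a list of three; "claw": the opening, from 0 (shut) to 1 (fully open). In form: {"steps": [{"xyz": [tx, ty, tz], "turn": [wx, wy, wz], "claw": claw}, ...]}. A call has 1 to 5 rows; each row shifts and turns the commanded pose from where the row before left it, along the tool's axes as they then stand; what a row does not reach is not made up. A row lasts 1/12 s, in which the tool goes at most 41.7 mm and 7.16 degrees, less where a joint would pass 70% of its speed; a pose out of reach is approached as far as the arm can. A call is refused whole if a number of a shift passes 0.0417 or a number of a turn 0.125, either way. A call with a gripper value outside its range is refused whole. The fingers move at their own pace and stop on an object; FORCE is the grip in N (left out, the last holds). Time passes only in rows, so rows that do not move let the fingers close. It gives the time, the measured TCP pose, the force, the opening and the grip force at its end, in the units of the state.
- telemetry.get_obs(): the state, without advancing time (a new reading comes with each control period).
- imaging.grab_frame(name): name is "side" or "top" or "wrist"; returns the picture (400x640x3 uint8, red, green, blue); there is no depth.
- imaging.camera_info(name): a dict with "mtx" (3x3 intrinsics, pixels), "rvec" (rotation vector, rad) and "tvec" (3), from world to camera coordinates, as OpenCV has them; the wrist camera has in their place "T_tool_cam" (4x4, takes a point from camera to tool coordinates, whose origin is the TCP and whose axes are the flange's). Camera axes: x right, y down, z forward; pixel columns grow to the right and rows downward; lengths in mm; the calibration is good to about 2 mm. A picture is of the moment at which its call begins: read the wrist's pose just before it. camera_info takes no time and is no camera call.
- ctrl.close_job(): hands the job in; it is judged then, once.
Trained networks look in the newest picture that a camera, given by its name, has taken for a name from the list of things; names that differ only in an ending like _2 or _b are one class to them, and where a whole thing is asked for, a point or a joint stands for the part that bears it (a point fixed in the world has none). Each returns a list of dicts, best first, with "conf" (0 to 1); they miss things now and then, are a little off and sometimes report something else, mostly with a low value. They report only what shows in the picture. A call takes as long as a camera call. They do not tell look-alikes from the thing itself.
- finder.cut_out(name, camera): "pixels" (400x640 bool, what is visible of it) and "extent" ([left, top, right, bottom] in pixels, round what is visible of it).
The state is a dict: "time": time; "joint_positions": joint angles; "qvel": joint speeds; "joint_torque": joint torques, N m; "ee_pos": TCP position; "tcp_rot": TCP orientation; "contact_force": force on the tool from outside, world axes, zero at the start; "torque": the same for the moment, N m; "finger_gap": opening from 0.0 (shut) to 1.0 (fully open); "grasp_force": force on a finger pad.
Only numpy, scipy, OpenCV 4.12 (cv2) and the standard library are available. Lean on these libraries where they do the work, as an engineer would, in place of code of your own. Each camera call takes 0.05 s, during which the arm holds its last target. There are 200 camera calls.

TASK

The smallest and the largest paint pot already stand at the two ends of the wooden board. Set the four loose pots upright on the free marks between them, one centred on each mark, so that the row rises step by step from the smallest to the largest. Keep every pot upright, leave the two end pots where they stand, and do not disturb the bin, the cup or the brush.

Things in the scene. Friction and masses are not known exactly. Their poses are not given: they have to be found in the camera images.
- board: Fixed plywood strip lying on the table, 100 mm (its x) by 380 mm (its y, the row) by 12 mm thick, flat on top with no rims. Six flat dark rings (33 mm across, inlaid, the marks) in one row along its y axis at x = 0, y = -150, -90, -30, 30, 90, 150 mm, 60 mm apart. Origin: centre of its underside, so its top is 12 mm above the origin; it may be turned a little about the vertical.
- pot_smallest: Closed round paint pot, straight-sided white plastic with a flush grey lid (same diameter, top 12 mm). 36 mm diameter, 40 mm high, about 60 g. Origin: centre of its underside, z up along its axis. Smallest of the family of six; already stands on an end mark of the board (either end, it varies). Leave it where it is.
- pot_largest: Closed round paint pot, straight-sided white plastic with a flush grey lid (same diameter, top 12 mm). 51 mm diameter, 115 mm high, about 185 g. Origin: centre of its underside, z up along its axis. Largest of the family of six; already stands on the end mark at the other end. Leave it where it is.
- pot_a: Closed round paint pot, straight-sided white plastic with a flush grey lid (same diameter, top 12 mm). 39 mm diameter, 55 mm high, about 85 g. Origin: centre of its underside, z up along its axis. Starts upright on the table between robot and board; to be placed. Smallest of the four loose pots.
- pot_b: Closed round paint pot, straight-sided white plastic with a flush grey lid (same diameter, top 12 mm). 42 mm diameter, 70 mm high, about 110 g. Origin: centre of its underside, z up along its axis. Starts upright on the table between robot and board; to be placed. Second smallest of the four loose pots.
- pot_c: Closed round paint pot, straight-sided white plastic with a flush grey lid (same diameter, top 12 mm). 45 mm diameter, 85 mm high, about 135 g. Origin: centre of its underside, z up along its axis. Starts upright on the table between robot and board; to be placed. Second largest of the four loose pots.
- pot_d: Closed round paint pot, straight-sided white plastic with a flush grey lid (same diameter, top 12 mm). 48 mm diameter, 100 mm high, about 160 g. Origin: centre of its underside, z up along its axis. Starts upright on the table between robot and board; to be placed. Largest of the four loose pots.
- bin: Blue open plastic bin, 130 x 160 x 75 mm, with a green ball in it, at the robot's right of the board. Bystander, not to be disturbed. Origin: centre of its underside.
- cup: White open cup with thick paper-like wall, 80 mm across the rim, 100 mm high, at the robot's left of the board. Bystander, not to be disturbed. Origin: centre of its underside.
- brush: Flat paint brush, 220 mm long along its y, 20 mm wide, 10 mm thick, lying on the table to the robot's left of the loose pots. Bystander, not to be disturbed. Origin: underside, middle of its wooden handle.
Things that resemble listed ones, but are neither listed nor needed, are in the scene too. Leave any green or orange look-alike of the pot_b alone.

How it is judged (in metres and radians):
At the end, for the whole second after the job is handed in: The four loose pots stand upright on the board, each within 12 mm along and across the row of the mark its size calls for, rising from the smallest pot to the largest; the two end pots upright, within 10 mm of where they were; all within 0.1 rad of upright, released and at rest (((y of pot_smallest in the frame of board below 0 m and y of pot_a in the frame of board between -0.102 and -0.078 m and y of pot_b in the frame of board between -0.042 and -0.018 m and y of pot_c in the frame of board between 0.018 and 0.042 m and y of pot_d in the frame of board between 0.078 and 0.102 m) or (y of pot_smallest in the frame of board above 0 m and y of pot_a in the frame of board between 0.078 and 0.102 m and y of pot_b in the frame of board between 0.018 and 0.042 m and y of pot_c in the frame of board between -0.042 and -0.018 m and y of pot_d in the frame of board between -0.102 and -0.078 m)) and x of pot_a in the frame of board between -0.012 and 0.012 m and z of pot_a in the frame of board between 0.008 and 0.016 m and x of pot_b in the frame of board between -0.012 and 0.012 m and z of pot_b in the frame of board between 0.008 and 0.016 m and x of pot_c in the frame of board between -0.012 and 0.012 m and z of pot_c in the frame of board between 0.008 and 0.016 m and x of pot_d in the frame of board between -0.012 and 0.012 m and z of pot_d in the frame of board between 0.008 and 0.016 m and angle between each of pot_a, pot_b, pot_c, pot_d, pot_smallest, pot_largest's own z axis and vertical below 0.1 rad and linear speed of each of pot_a, pot_b, pot_c, pot_d, pot_smallest, pot_largest below 0.02 m/s and angular speed of each of pot_a, pot_b, pot_c, pot_d, pot_smallest, pot_largest below 0.2 rad/s and contact force between each of pot_a, pot_b, pot_c, pot_d, pot_smallest, pot_largest and the fingers below 0.1 N and distance of each of pot_smallest, pot_largest from where it was at the start of the episode below 0.01 m); the robot touches nothing.
It fails at once if a pot is knocked over or tipped (angle between any of pot_a, pot_b, pot_c, pot_d, pot_smallest, pot_largest's own z axis and vertical above 0.6 rad).
It fails at once if a pot that already stood on the board is shifted by more than 15 mm (distance of any of pot_smallest, pot_largest from where it was at the start of the episode above 0.015 m).
It fails at once if the bin, cup or brush is moved by more than 30 mm (distance of any of bin, cup, brush from where it was at the start of the episode above 0.03 m).
It also fails if it takes over 90 s, if anything falls off the work surface, if the arm or the gripper's body presses on something with over 40 N, if the wrist force passes 120 N, or if a joint passes its speed limit or range.

## Working session

There is one attempt and no reset: what is moved stays moved. The work goes in short steps, Python scripts to look and compute and a shell command to move; the robot and the scene stay as the last step left them, time stands still between calls to the robot, and variables do not carry over. Pictures are saved under pics/ and viewed, at most 14 in all, crops included, and the job is handed in when it is done.

```bash
ls; mkdir -p pics; python3 - <<'E'
from station import telemetry, imaging, ctrl, finder
import cv2,numpy as np
print(telemetry.get_obs(), ctrl.tcp_to_grasp)
for n in ["side","top","wrist"]:
    im=imaging.grab_frame(n); cv2.imwrite(f"pics/{n}0.png",im[:,:,::-1]); print(n,imaging.camera_info(n))
E
```

```text
pics
{'time': 0.0, 'joint_positions': array([-1.52213424e+00,  1.59059153e-01,  1.59818955e+00, -8.47280120e-06,
        1.38617874e+00, -2.10111860e-01]), 'qvel': array([-1.65107409e-04, -8.63283569e-04, -1.35813146e-04, -1.76996450e-06,
        9.16130063e-04,  5.96869983e-04]), 'joint_torque': array([ 1.34434202e-03, -3.85577881e+01, -3.22103977e+01,  7.01185176e-02,
        3.80187761e-02, -1.78184596e-04]), 'ee_pos': array([ 147.08013374, -555.24476679,  213.6346114 ]), 'tcp_rot': array([-9.14739788e-04,  9.91640658e-01,  1.29026986e-01,  6.98257842e-05]), 'contact_force': array([-0.45474506,  0.02704779, -0.34436248]), 'torque': array([-0.0326312 , -0.00420688, -0.03466492]), 'grasp_force': 0.0, 'finger_gap': 0.9992457448620266} 18.700000000000003
side {'mtx': array([[390.31184585,   0.        , 328.43207051],
       [  0.        , 390.31184585, 194.48027866],
       [  0.        ,   0.        ,   1.        ]]), 'rvec': array([ 0.43052671, -2.68161645,  1.28608428]), 'tvec': array([478.67272594, 147.42258346, 868.20536842])}
top {'mtx': array([[412.05534928,   0.        , 315.00926785],
       [  0.        , 412.05534928, 199.46786993],
       [  0.        ,   0.        ,   1.        ]]), 'rvec': array([ 2.1925223 , -2.12961863,  0.16225402]), 'tvec': array([-42.19311104, 533.28177011, 982.35112671])}
wrist {'mtx': array([[360.63861091,   0.        , 317.1908797 ],
       [  0.        , 360.63861091, 207.15120479],
       [  0.        ,   0.        ,   1.        ]]), 'T_tool_cam': array([[ 1.40184773e-04, -9.67607128e-01, -2.52460744e-01,
         7.07226714e+01],
       [ 9.99999609e-01, -8.46819824e-05,  8.79834246e-04,
         3.81312106e-02],
       [-8.72712764e-04, -2.52460768e-01,  9.67606738e-01,
        -1.70644287e+02],
       [ 0.00000000e+00,  0.00000000e+00,  0.00000000e+00,
         1.00000000e+00]])}
```

View pics/top0.png

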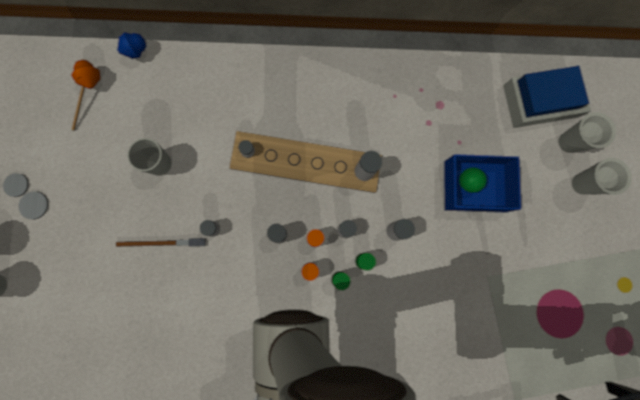

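View pics/side0.png

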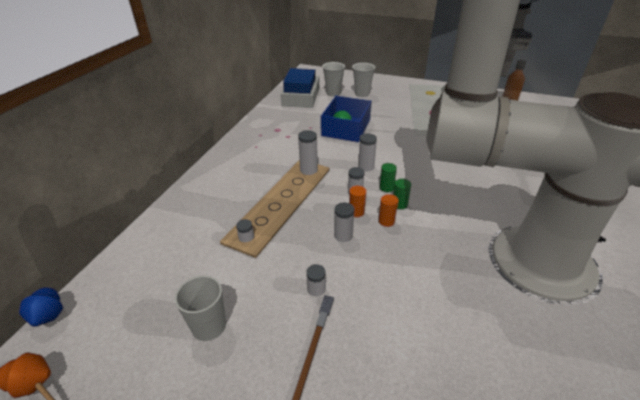

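Top view: board from (250,150) to (370,165), with the smallest pot at the left end (247,148) and the largest at the right (370,162). The grey loose pots are at (209,228), (277,233), (348,228) and (402,229). The orange look-alikes (316,238), (310,271) and the green ones (366,261), (341,281) stay untouched. Next I measure sizes from both views.

```bash
cat > h.py <<'E'
from station import telemetry, imaging, ctrl, finder
import cv2,numpy as np
from scipy.optimize import least_squares
from scipy.spatial.transform import Rotation as R
t=np.linspace(0,2*np.pi,48,endpoint=False)
def cam(n):
    i=imaging.camera_info(n)
    if n!="wrist": return i["mtx"],i["rvec"],i["tvec"]
    o=telemetry.get_obs(); T=np.eye(4); T[:3,:3]=R.from_quat(o["tcp_rot"],scalar_first=True).as_matrix(); T[:3,3]=o["ee_pos"]
    W=np.linalg.inv(T@i["T_tool_cam"]); return i["mtx"],R.from_matrix(W[:3,:3]).as_rotvec(),W[:3,3]
def proj(P,c): return cv2.projectPoints(np.float64(P).reshape(-1,3),c[1],c[2],c[0],None)[0][:,0]
def ray(uv,z,c):
    M=R.from_rotvec(c[1]).as_matrix(); d=M.T@np.linalg.inv(c[0])@[*uv,1]; o=-M.T@c[2]
    return o+d*(z-o[2])/d[2]
def cyl(x,y,r,h,z0=0): return np.array([[x+r*np.cos(a),y+r*np.sin(a),z] for z in(z0,z0+h) for a in t])
def ext(P,c): p=proj(P,c); return np.r_[p.min(0),p.max(0)]
E
python3 - <<'E'
from h import *
cs={n:cam(n) for n in("top","side")}
D={}
for n in cs:
    im=imaging.grab_frame(n)
    D[n]=[]
    for nm in("pot_a","pot_smallest","pot_largest","board","bin","cup","brush"):
        for d in finder.cut_out(nm,n):
            if d["conf"]<.3: continue
            m=d["pixels"]; col=im[m].mean(0); sat=col.max()-col.min()
            print(n,nm,round(d["conf"],2),np.round(d["extent"]),"sat",int(sat))
            if nm=="pot_a" and sat<35: D[n].append(np.float64(d["extent"])+[0,0,1,1])
            if nm=="board":
                k=(im.sum(2)<0.62*np.median(im[m].sum(1)))&(cv2.morphologyEx(m.astype(np.uint8),cv2.MORPH_CLOSE,np.ones((9,9)))>0)
                nn,_,s,ce=cv2.connectedComponentsWithStats(k.astype(np.uint8))
                r=[(s[i,:5].tolist(),ce[i].round(1).tolist()) for i in range(1,nn) if s[i,4]>15]; print(r)
                print("rect",cv2.minAreaRect(np.argwhere(m)[:,::-1].astype(np.float32)))
for e in D["top"]:
    best=None
    for s in D["side"]:
        g=ray((e[:2]+e[2:])/2,40,cs["top"])
        f=lambda p:np.r_[ext(cyl(*p),cs["top"])-e,ext(cyl(*p),cs["side"])-s]
        q=least_squares(f,[g[0],g[1],21,75],loss="soft_l1")
        if best is None or q.cost<best[0]: best=(q.cost,q.x.round(1),s,q.fun.round(1))
    print(e,best)
E
```

```text
top pot_a 0.79 [267. 225. 287. 245.] sat 2
top pot_a 0.79 [306. 229. 326. 248.] sat 127
top pot_a 0.75 [354. 251. 377. 273.] sat 53
top pot_a 0.71 [303. 259. 320. 283.] sat 119
top pot_a 0.65 [386. 220. 412. 241.] sat 2
top pot_a 0.62 [199. 220. 219. 239.] sat 2
top pot_a 0.58 [329. 274. 350. 287.] sat 50
top pot_a 0.51 [337. 220. 356. 238.] sat 2
top pot_smallest 0.59 [241. 141. 254. 158.] sat 5
top pot_largest 0.76 [353. 149. 385. 183.] sat 4
top board 0.9 [228. 130. 378. 195.] sat 51
[([252, 143, 11, 12, 97], [256.6, 148.5])]
rect ((305.60809326171875, 161.85133361816406), (149.10987854003906, 39.94895553588867), 9.462321281433105)
top bin 0.75 [443. 152. 523. 214.] sat 54
top cup 0.86 [129. 137. 174. 176.] sat 6
top cup 0.39 [116. 238. 207. 251.] sat 25
top brush 0.73 [382. 220. 414. 242.] sat 2
top brush 0.71 [117. 239. 206. 250.] sat 24
side pot_a 0.96 [377. 196. 396. 225.] sat 98
side pot_a 0.9 [334. 202. 356. 242.] sat 1
side pot_a 0.83 [349. 184. 366. 220.] sat 92
side pot_a 0.78 [308. 264. 326. 298.] sat 0
side pot_a 0.75 [379. 166. 397. 193.] sat 39
side pot_a 0.65 [347. 1
[... 502 characters left out ...]
442.2,  61.1,  23.9,  83.6]), array([333.8, 201.7, 356.5, 242.6]), array([-0.6, -0.6,  0.2, -0.4,  1.2,  0.1,  0.2, -0.2]))
[385.5 219.7 412.5 242.1] (np.float64(0.726928076094487), array([ 460.1, -230.6,   23.9,   94.7]), array([359. , 135.1, 378.2, 172.5]), array([-0.7,  0.6,  0.5,  0. , -0.1,  0.1, -0.5, -0.4]))
[198.8 219.5 220.3 239.9] (np.float64(2.4371519694503103), array([451.5, 230. ,  21. ,  54.1]), array([307.7, 263.6, 327. , 298.6]), array([-0.7,  1.3,  0.1, -0.7, -1. ,  0.2,  0.9, -1.2]))
[337.2 220.3 356.9 239. ] (np.float64(3.2231920524927435), array([ 462.7, -107.8,   21.1,   58.7]), array([347.1, 169.5, 364.2, 192.8]), array([ 0.4, -0.3,  0.1, -0.4,  0.4,  0.1,  0.1,  3.8]))
```

Fits so far: (442,61) is h≈84, so c. (460,-231) is h≈95, so d. a and b still need separating: (451,230) against (463,-108), and the base of the second is hidden in the side view. I'll test both hypotheses, find the rings, and confirm in one crop.

```bash
python3 - <<'E'
from h import *
cs={n:cam(n) for n in("top","side")}
E={"L":([198.8,219.5,220.3,239.9],[307.7,263.6,327,298.6]),"R":([337.2,220.3,356.9,239],[347.1,169.5,364.2,0]),
"O1":([306,229,327,249],[349,184,367,221]),"O2":([303,259,321,284],[377,196,397,226]),"G1":([354,251,378,274],[379,166,398,194]),"G2":([329,274,351,288],[396,178,411,213])}
for k,(e,s) in E.items():
    for nm,r,h in(("a",19.5,55),("b",21,70)):
        def f(p):
            d=np.r_[ext(cyl(p[0],p[1],r,h),cs["top"])-e,ext(cyl(p[0],p[1],r,h),cs["side"])-s]
            return d[:7] if k=="R" else d
        q=least_squares(f,[*ray(np.r_[np.mean(e[::2]),np.mean(e[1::2])],30,cs["top"])[:2]],loss="soft_l1"); print(k,nm,q.x.round(1),round(q.cost,2),q.fun.round(1))
a=cv2.imread("pics/top0.png"); b=cv2.imread("pics/side0.png")
c1=cv2.resize(a[125:295,190:420],None,fx=3.4,fy=3.4,interpolation=3)
cv2.imwrite("pics/crop1.png",c1[:590])
cv2.imwrite("pics/crop2.png",cv2.resize(b[120:310,215:415],None,fx=3.1,fy=3.1,interpolation=3)[:590])
E
```

```text
L a [451.4 229.8] 3.12 [-0.2  1.9 -0.4 -1.3 -0.2  0.4  0.2 -1.9]
L b [450.7 231.1] 7.74 [-3.   1.1 -0.4 -0.4 -1.1 -4.7  1.1 -0.7]
R a [ 462.9 -108.5] 2.62 [ 1.3  0.5 -0.4 -1.1  1.   1.4 -0.6]
R b [ 462.  -105.6] 2.44 [-0.4 -0.3 -0.3 -0.2  0.4 -2.9  0.4]
O1 a [436.8 -32.5] 13.81 [ 2.2  1.7 -2.4 -1.6  0.7  5.4 -0.7 -4.9]
O1 b [436.6 -30.6] 5.82 [ 0.9  0.7 -2.3 -0.9 -0.   0.7  0.2 -4. ]
O2 a [360.8 -23.9] 8.69 [ 0.7  3.2 -0.8 -4.7  1.1  1.5 -0.8 -1.1]
O2 b [361.3 -22.6] 7.49 [-0.5  2.3 -0.5 -3.9  0.2 -3.4  0.2 -0.4]
G1 a [ 382.8 -153.3] 11.06 [ 1.7  3.8 -3.2 -2.6  1.5  1.1 -1.  -2. ]
G1 b [ 383.4 -150.7] 8.24 [ 0.1  2.9 -2.7 -2.   0.6 -3.3 -0.2 -1.1]
G2 a [335.1 -93.8] 13.95 [ 2.6 -0.7 -1.5  3.2 -2.4  5.1  0.5 -3.7]
G2 b [336.  -90.9] 10.59 [ 0.8 -1.7 -1.5  4.  -3.6  0.6  1.3 -2.7]
```

View pics/crop1.png

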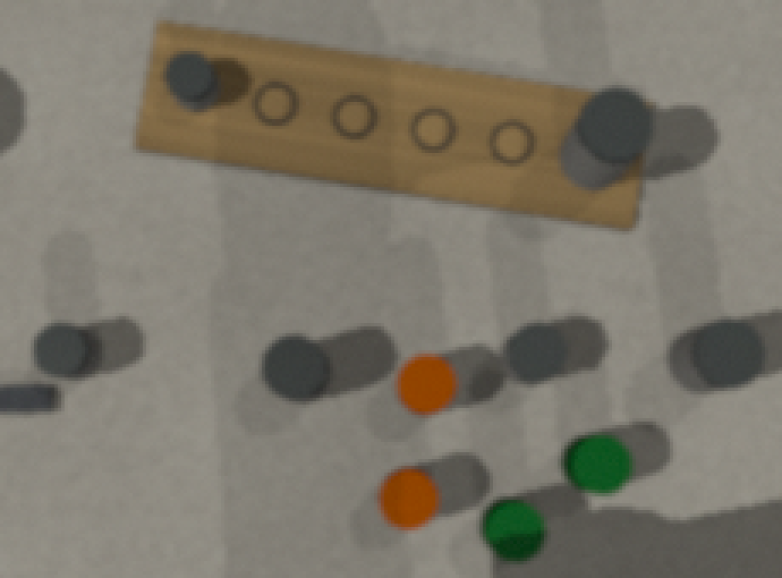

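View pics/crop2.png

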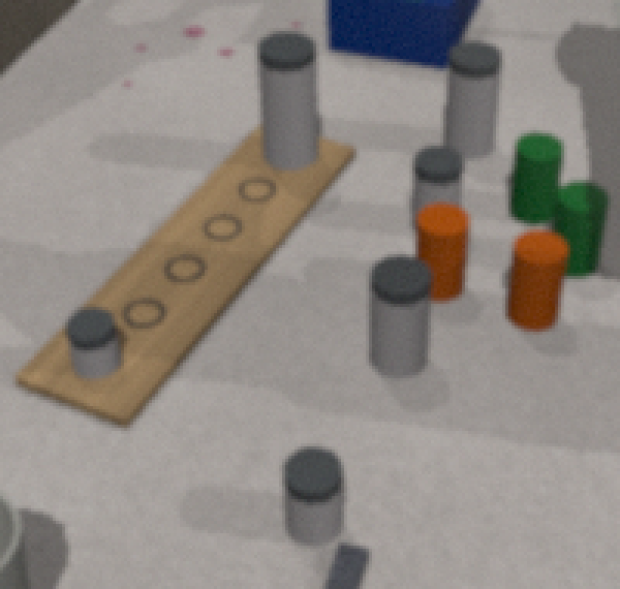

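Crop 1 shows grey lids L (62,350), c (296,367), R (536,352) and d (727,353), with rings at (276,104), (355,117), (433,130) and (512,142). Crop 2 shows L (313,465), c (400,275), R (438,162) and d (474,57), with rings at (145,313), (185,268), (223,227) and (258,189). Triangulating these points.

```bash
python3 - <<'E'
from h import *
cs={n:cam(n) for n in("top","side")}
A={"L":((62,350),(313,467)),"c":((296,367),(400,278)),"R":((536,352),(438,163)),"d":((727,353),(474,58)),
"r1":((276,104),(145,313)),"r2":((355,117),(185,268)),"r3":((433,130),(223,227)),"r4":((512,142),(258,189)),
"O1":((427,384),(442,220)),"small":((191,76),(92,325)),"large":((615,125),(287,49))}
Pm={n:c[0]@np.c_[R.from_rotvec(c[1]).as_matrix(),c[2]] for n,c in cs.items()}
for k,(a,b) in A.items():
    a=np.array(a)/3.4+[190,125]; b=np.array(b)/3.1+[215,120]
    X=cv2.triangulatePoints(Pm["top"],Pm["side"],a,b); X=(X[:3]/X[3])[:,0]
    print(k,X.round(1),"top-only z12",ray(a,12,cs["top"])[:2].round(1),"side z12",ray(b,12,cs["side"])[:2].round(1), proj(X,cs["top"])-a)
E
```

```text
L [455.4 227.2  53.1] top-only z12 [457.8 237.1] side z12 [467.8 194.7] [[0.0055759  0.02697945]]
c [447.   60.5  78.6] top-only z12 [450.3  65.4] side z12 [467.  -13.6] [[0.00317148 0.01733618]]
R [ 462.7 -105.8   65.3] top-only z12 [ 466.4 -110.9] side z12 [ 479.4 -178.7] [[0.02209013 0.12768787]]
d [ 464.2 -233.    95.1] top-only z12 [ 469.8 -252.4] side z12 [ 492.6 -371.4] [[-0.00223102 -0.01371977]]
r1 [647.   88.2  10.6] top-only z12 [647.2  88.3] side z12 [645.6  89.5] [[0.0580554 0.2072783]]
r2 [639.2  28.5  10.8] top-only z12 [639.2  28.5] side z12 [638.3  29.8] [[0.02218602 0.08272643]]
r3 [630.7 -30.6  11.4] top-only z12 [631.1 -30.4] side z12 [629.8 -29.9] [[0.0490221  0.19140118]]
r4 [622.9 -90.4  11.5] top-only z12 [623.8 -90.1] side z12 [621.4 -89.9] [[0.09507063 0.3881237 ]]
O1 [438.6 -30.   66.8] top-only z12 [440.6 -31.2] side z12 [454.2 -98.1] [[-0.01111441 -0.06571396]]
small [657.1 147.3  47.4] top-only z12 [666.7 153.1] side z12 [678.7 114.9] [[0.06346059 0.21185965]]
large [ 613.3 -150.9  122.6] top-only z12 [ 639.4 -167.7] side z12 [ 683.3 -327.8] [[0.03762256 0.15499563]]
```

Triangulated heights are L 53, R 65, c 79 and d 95, so L = pot_a, R = pot_b, c and d. The colours exclude the orange and green look-alikes. The rings stand at z≈11 with 60 mm spacing, and the row lies along (0.134, 0.991). The smallest pot is at the +y end, so a→r1, b→r2, c→r3 and d→r4. First I turn the tool so the fingers close across the row.

```bash
cat > go.py <<'E'
# prints tool-axis shift (m) to bring TCP to a world point: python3 go.py x y z
import sys; from h import *
o=telemetry.get_obs(); M=R.from_quat(o["tcp_rot"],scalar_first=True)
w=np.array([float(v) for v in sys.argv[1:4]])-o["ee_pos"]
print("t",round(o["time"],2),"pos",o["ee_pos"].round(1),"yaw x",round(np.degrees(np.arctan2(*M.as_matrix()[1::-1,0])),1),"tilt",np.degrees(np.arccos(-M.as_matrix()[2,2])).round(2),"shift mm",M.inv().apply(w).round(1),"gap",round(o["finger_gap"]*92,1),"grip",round(o["grasp_force"],1),"F",o["contact_force"].round(1))
E
python3 -m crank '{"steps":[{"xyz":[0,0,0],"turn":[0,0,-0.1176],"claw":1},{"xyz":[0,0,0],"turn":[0,0,-0.1176],"claw":1},{"xyz":[0,0,0],"turn":[0,0,-0.1176],"claw":1},{"xyz":[0,0,0],"turn":[0,0,-0.1176],"claw":1},{"xyz":[0,0,0],"turn":[0,0,-0.1176],"claw":1}]}' 25
python3 -m crank '{"steps":[{"xyz":[0,0,0],"turn":[0,0,-0.1176],"claw":1},{"xyz":[0,0,0],"turn":[0,0,-0.1176],"claw":1},{"xyz":[0,0,0],"turn":[0,0,-0.1176],"claw":1},{"xyz":[0,0,0],"turn":[0,0,-0.1176],"claw":1},{"xyz":[0,0,0],"turn":[0,0,-0.1176],"claw":1}]}'
python3 go.py 462 -232 214
```

```text
time: 1.37
ee_pos: [147.1, -555.8, 214.6]
tcp_rot: [-0.0, 0.911, 0.414, 0.0]
contact_force: [-0.9, -0.4, -0.6]
finger_gap: 1.0
grasp_force: 0.0
time: 1.78
ee_pos: [147.1, -555.9, 214.6]
tcp_rot: [0.0, 0.752, 0.66, -0.0]
contact_force: [-0.2, 0.8, 0.1]
finger_gap: 0.996
grasp_force: 0.0
t 1.78 pos [ 147.1 -555.9  214.6] yaw x 82.5 tilt 0.0 shift mm [362.  270.1   0.6] gap 91.7 grip 0.0 F [-0.2  0.8  0.1]
```

```bash

python3 -m crank '{"steps":[{"xyz":[0.03,0.0225,0],"turn":[0,0,0],"claw":1},{"xyz":[0.03,0.0225,0],"turn":[0,0,0],"claw":1},{"xyz":[0.03,0.0225,0],"turn":[0,0,0],"claw":1},{"xyz":[0.03,0.0225,0],"turn":[0,0,0],"claw":1},{"xyz":[0.03,0.0225,0],"turn":[0,0,0],"claw":1}]}' >/dev/null
python3 -m crank '{"steps":[{"xyz":[0.03,0.0225,0],"turn":[0,0,0],"claw":1},{"xyz":[0.03,0.0225,0],"turn":[0,0,0],"claw":1},{"xyz":[0.03,0.0225,0],"turn":[0,0,0],"claw":1},{"xyz":[0.03,0.0225,0],"turn":[0,0,0],"claw":1},{"xyz":[0.03,0.0225,0],"turn":[0,0,0],"claw":1}]}'>/dev/null
python3 -m crank '{"steps":[{"xyz":[0.03,0.0225,0],"turn":[0,0,0],"claw":1},{"xyz":[0.03,0.0225,0],"turn":[0,0,0],"claw":1},{"xyz":[0,0,0],"turn":[0,0,0],"claw":1}]}'>/dev/null
python3 go.py 462 -232 56
python3 - <<'E'
from h import *
c=cam("wrist"); im=imaging.grab_frame("wrist").copy()
for p in(proj(cyl(462,-232,24,100),c),): cv2.polylines(im,[np.int32(p[48:])],True,(255,0,0))
cv2.imwrite("pics/w1.png",im[:,:,::-1])
E
```

```text
t 2.87 pos [ 466.8 -231.2  214.8] yaw x 82.6 tilt 0.16 shift mm [ -1.7  -4.9 158.7] gap 92.0 grip 0.0 F [-0.3  0.6 -0.6]
```

View pics/w1.png

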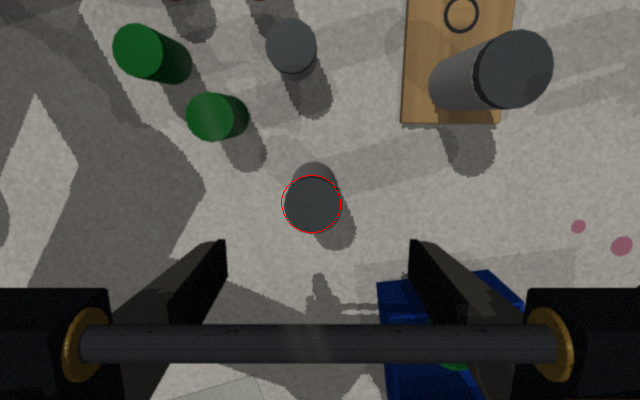

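The predicted lid circle sits on pot_d's lid (312,204), so the position is confirmed. Descending and gripping.

```bash

python3 -m crank '{"steps":[{"xyz":[-0.002,-0.004,0.032],"turn":[0,0,0],"claw":1},{"xyz":[0,0,0.032],"turn":[0,0,0],"claw":1},{"xyz":[0,0,0.032],"turn":[0,0,0],"claw":1},{"xyz":[0,0,0.032],"turn":[0,0,0],"claw":1},{"xyz":[0,0,0.03],"turn":[0,0,0],"claw":1}]}' >/dev/null
python3 -m crank '{"steps":[{"xyz":[0,0,0],"turn":[0,0,0],"claw":0.6},{"xyz":[0,0,0],"turn":[0,0,0],"claw":0.45},{"xyz":[0,0,0],"turn":[0,0,0],"claw":0.4},{"xyz":[0,0,0],"turn":[0,0,0],"claw":0.4},{"xyz":[0,0,0],"turn":[0,0,0],"claw":0.4}]}' 25 >/dev/null
python3 -m crank '{"steps":[{"xyz":[0,0,0],"turn":[0,0,0],"claw":0.4},{"xyz":[0,0,0],"turn":[0,0,0],"claw":0.4}]}'
python3 go.py 623 -90 150
```

```text
time: 3.92
ee_pos: [460.0, -237.8, 57.8]
tcp_rot: [0.001, 0.754, 0.657, 0.0]
contact_force: [-1.3, -0.1, 0.8]
finger_gap: 0.519
grasp_force: 25.0
t 3.92 pos [ 460.  -237.8   57.8] yaw x 82.2 tilt 0.15 shift mm [168.4 141.6 -92.1] gap 47.7 grip 25.0 F [-1.3 -0.1  0.8]
```

```bash

python3 -m crank '{"steps":[{"xyz":[0,0,-0.02],"turn":[0,0,0],"claw":0.4},{"xyz":[0,0,-0.03],"turn":[0,0,0],"claw":0.4},{"xyz":[0,0,-0.03],"turn":[0,0,0],"claw":0.4},{"xyz":[0,0,-0.02],"turn":[0,0,0],"claw":0.4}]}'>/dev/null
python3 -m crank '{"steps":[{"xyz":[0.03,0,0],"turn":[0,0,0],"claw":0.4},{"xyz":[0.033,0,0],"turn":[0,0,0],"claw":0.4},{"xyz":[0.033,0,0],"turn":[0,0,0],"claw":0.4},{"xyz":[0.033,0,0],"turn":[0,0,0],"claw":0.4},{"xyz":[0.033,0,0],"turn":[0,0,0],"claw":0.4}]}'>/dev/null
python3 -m crank '{"steps":[{"xyz":[0,0,0],"turn":[0,0,0],"claw":0.4},{"xyz":[0,0,0],"turn":[0,0,0],"claw":0.4}]}'
python3 - <<'E'
from h import *
c=cam("wrist"); im=imaging.grab_frame("wrist").copy(); o=telemetry.get_obs()["ee_pos"]
for d in(0,5.8):
  p=proj(cyl(o[0]+d*.134,o[1]+d*.991,24,100,o[2]-57.8),c); cv2.polylines(im,[np.int32(p[48:])],True,(255,0,0) if d else (0,255,0))
cv2.imwrite("pics/w2.png",im[:,:,::-1])
E
python3 go.py 623 -90 158
```

```text
time: 4.83
ee_pos: [481.1, -75.4, 156.6]
tcp_rot: [0.0, 0.752, 0.659, -0.0]
contact_force: [-1.1, 0.3, -1.3]
finger_gap: 0.521
grasp_force: 24.9
t 4.88 pos [481.1 -76.6 156.7] yaw x 82.3 tilt 0.03 shift mm [  5.7 142.4  -1.3] gap 48.2 grip 24.9 F [-0.1  0.5 -1.5]
```

View pics/w2.png

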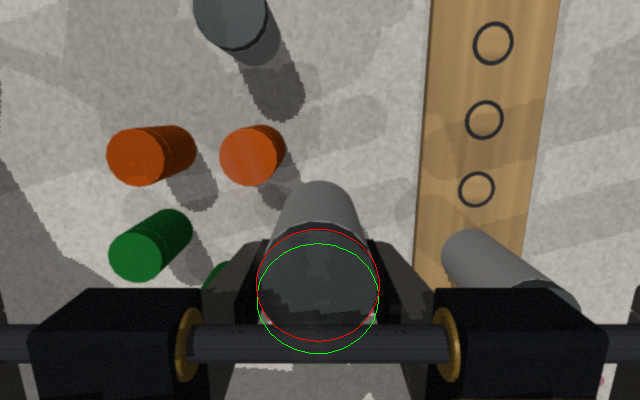

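The lid's upper edge is at row 223 against 229 for the red circle, so pot_d sits about +8 mm along tool x from the TCP. Rings show at (493,43), (484,120) and (477,188), which I can check against the estimates.

```bash
python3 - <<'E'
from h import *
c=cam("wrist")
for u in((493,43),(484,120),(477,188)): print(ray(u,12,c).round(1))
E
python3 go.py 621.9 -97.4 157
```

```text
[638.6  28.4  12. ]
[630.4 -31.4  12. ]
[623.2 -90.   12. ]
t 4.88 pos [481.1 -76.6 156.7] yaw x 82.3 tilt 0.03 shift mm [ -1.8 142.3  -0.3] gap 48.2 grip 24.9 F [-0.1  0.5 -1.5]
```

The rings agree with the estimates within 1 mm.

```bash

python3 -m crank '{"steps":[{"xyz":[-0.002,0.022,0],"turn":[0,0,0],"claw":0.4},{"xyz":[0,0.03,0],"turn":[0,0,0],"claw":0.4},{"xyz":[0,0.03,0],"turn":[0,0,0],"claw":0.4},{"xyz":[0,0.03,0],"turn":[0,0,0],"claw":0.4},{"xyz":[0,0.03,0],"turn":[0,0,0],"claw":0.4}]}'>/dev/null
python3 -m crank '{"steps":[{"xyz":[0,0,0],"turn":[0,0,0],"claw":0.4},{"xyz":[0,0,0],"turn":[0,0,0],"claw":0.4},{"xyz":[0,0,0],"turn":[0,0,0],"claw":0.4}]}'>/dev/null
python3 go.py 621.9 -97.4 72
```

```text
t 5.55 pos [620.7 -98.9 156.2] yaw x 82.1 tilt 0.08 shift mm [ 1.7  1.1 84.2] gap 48.0 grip 24.9 F [ 0.1  0.1 -1.5]
```

```bash

python3 -m crank '{"steps":[{"xyz":[0.0015,0.001,0.025],"turn":[0,0,0],"claw":0.4},{"xyz":[0,0,0.025],"turn":[0,0,0],"claw":0.4},{"xyz":[0,0,0.02],"turn":[0,0,0],"claw":0.4},{"xyz":[0,0,0.012],"turn":[0,0,0],"claw":0.4},{"xyz":[0,0,0],"turn":[0,0,0],"claw":0.4}]}'>/dev/null
python3 -m crank '{"steps":[{"xyz":[0,0,0],"turn":[0,0,0],"claw":0.4},{"xyz":[0,0,0],"turn":[0,0,0],"claw":0.4}]}'>/dev/null
python3 go.py 621.9 -97.4 70.5
```

```text
t 6.13 pos [623.7 -97.1  76.6] yaw x 82.2 tilt 0.17 shift mm [-0.5 -1.8  6.1] gap 47.9 grip 24.9 F [-0.3 -0.1 -1.4]
```

```bash

python3 -m crank '{"steps":[{"xyz":[0,-0.001,0.004],"turn":[0,0,0],"claw":0.4},{"xyz":[0,0,0.001],"turn":[0,0,0],"claw":0.4},{"xyz":[0,0,0],"turn":[0,0,0],"claw":0.4},{"xyz":[0,0,0],"turn":[0,0,0],"claw":0.4}]}'>/dev/null
python3 go.py 621.9 -97.4 70.5
```

```text
t 6.47 pos [622.  -96.5  70. ] yaw x 82.2 tilt 0.03 shift mm [-0.9  0.1 -0.5] gap 47.6 grip 24.9 F [ 0.8 -0.2 -1.3]
```

```bash

for i in 1 2; do python3 -m crank '{"steps":[{"xyz":[0,0,0.001],"turn":[0,0,0],"claw":0.4},{"xyz":[0,0,0],"turn":[0,0,0],"claw":0.4}]}' | grep contact; python3 go.py 621.9 -97.4 70.5; done
```

```text
contact_force: [-1.5, 1.7, 3.7]
t 6.63 pos [622.3 -96.5  69.6] yaw x 82.2 tilt 0.05 shift mm [-0.9 -0.3 -0.9] gap 47.9 grip 25.0 F [-1.5  1.7  3.7]
contact_force: [-2.1, 1.8, 8.0]
t 6.8 pos [622.6 -96.6  69.4] yaw x 82.2 tilt 0.09 shift mm [-0.9 -0.6 -1.1] gap 47.8 grip 25.0 F [-2.1  1.8  8. ]
```

Contact made; releasing and rising.

```bash

python3 -m crank '{"steps":[{"xyz":[0,0,0],"turn":[0,0,0],"claw":0.65},{"xyz":[0,0,0],"turn":[0,0,0],"claw":0.8},{"xyz":[0,0,0],"turn":[0,0,0],"claw":0.9},{"xyz":[0,0,0],"turn":[0,0,0],"claw":0.9},{"xyz":[0,0,-0.015],"turn":[0,0,0],"claw":0.9}]}' >/dev/null
python3 -m crank '{"steps":[{"xyz":[0,0,-0.03],"turn":[0,0,0],"claw":0.9},{"xyz":[0,0,-0.03],"turn":[0,0,0],"claw":0.9},{"xyz":[0,0,-0.03],"turn":[0,0,0],"claw":0.9},{"xyz":[0,0,0],"turn":[0,0,0],"claw":0.9},{"xyz":[0,0,0],"turn":[0,0,0],"claw":0.9}]}'>/dev/null
python3 go.py 444 61 170
python3 - <<'E'
from h import *
c=cam("top");im=imaging.grab_frame("top"); cv2.imwrite("pics/t1.png",cv2.resize(im[110:260,190:430,::-1],None,fx=3,fy=3,interpolation=3))
E
```

```text
t 7.63 pos [623.2 -97.  175. ] yaw x 82.2 tilt 0.28 shift mm [ 132.2 -199.     3.9] gap 82.7 grip 0.0 F [-0.4  0.  -0.6]
```

View pics/t1.png

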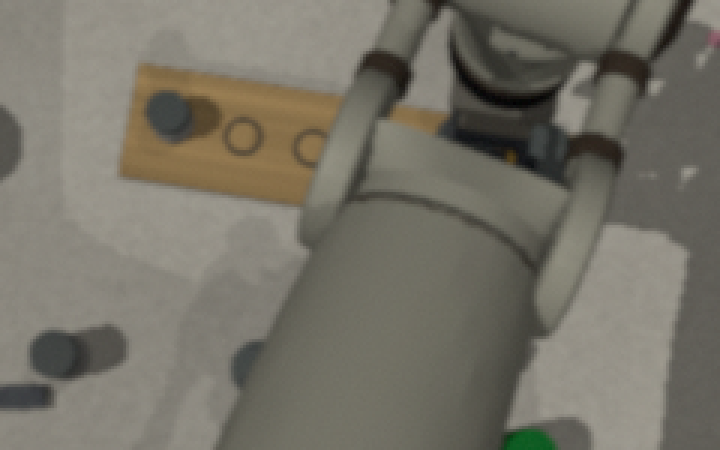

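The arm hides the placed pot, so I check it later. Moving on to pot_c.

```bash

python3 -m crank '{"steps":[{"xyz":[0.019,-0.0285,0],"turn":[0,0,0],"claw":0.9},{"xyz":[0.019,-0.0285,0],"turn":[0,0,0],"claw":0.9},{"xyz":[0.019,-0.0285,0],"turn":[0,0,0],"claw":0.9},{"xyz":[0.019,-0.0285,0],"turn":[0,0,0],"claw":0.9},{"xyz":[0.019,-0.0285,0],"turn":[0,0,0],"claw":0.9}]}' >/dev/null
python3 -m crank '{"steps":[{"xyz":[0.019,-0.0285,0],"turn":[0,0,0],"claw":0.9},{"xyz":[0.018,-0.028,0],"turn":[0,0,0],"claw":0.9},{"xyz":[0,0,0],"turn":[0,0,0],"claw":0.9},{"xyz":[0,0,0],"turn":[0,0,0],"claw":0.9},{"xyz":[0,0,0],"turn":[0,0,0],"claw":0.9}]}'>/dev/null
python3 - <<'E'
from h import *
c=cam("wrist"); im=imaging.grab_frame("wrist").copy()
for x,y,r,h,z in((444,61,22.5,85,0),(623,-90,24,100,12)): cv2.polylines(im,[np.int32(proj(cyl(x,y,r,h,z),c)[48:])],True,(255,0,0))
cv2.imwrite("pics/w3.png",im[:,:,::-1])
E
python3 go.py 444 61 44
```

```text
t 8.57 pos [442.8  60.8 172. ] yaw x 82.2 tilt 0.05 shift mm [  0.4   1.3 128. ] gap 82.8 grip 0.0 F [ 0.2 -0.2  1.3]
```

View pics/w3.png

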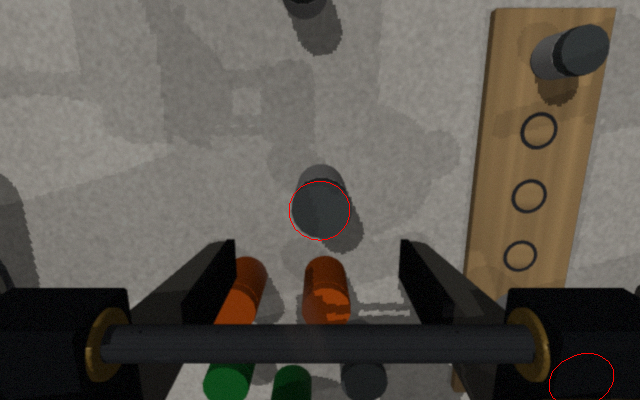

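The circle matches pot_c's lid (320,209). Descending and gripping.

```bash

python3 -m crank '{"steps":[{"xyz":[0,0.001,0.03],"turn":[0,0,0],"claw":0.9},{"xyz":[0,0,0.034],"turn":[0,0,0],"claw":0.9},{"xyz":[0,0,0.034],"turn":[0,0,0],"claw":0.9},{"xyz":[0,0,0.03],"turn":[0,0,0],"claw":0.9},{"xyz":[0,0,0],"turn":[0,0,0],"claw":0.9}]}' >/dev/null
python3 -m crank '{"steps":[{"xyz":[0,0,0],"turn":[0,0,0],"claw":0.6},{"xyz":[0,0,0],"turn":[0,0,0],"claw":0.45},{"xyz":[0,0,0],"turn":[0,0,0],"claw":0.4},{"xyz":[0,0,0],"turn":[0,0,0],"claw":0.4},{"xyz":[0,0,0],"turn":[0,0,0],"claw":0.4}]}' 25 >/dev/null
python3 -m crank '{"steps":[{"xyz":[0,0,0],"turn":[0,0,0],"claw":0.4},{"xyz":[0,0,0],"turn":[0,0,0],"claw":0.4}]}'>/dev/null
python3 go.py 630.7 -30.7 150
python3 -m crank '{"steps":[{"xyz":[0,0,-0.02],"turn":[0,0,0],"claw":0.4},{"xyz":[0,0,-0.03],"turn":[0,0,0],"claw":0.4},{"xyz":[0,0,-0.03],"turn":[0,0,0],"claw":0.4},{"xyz":[0,0,-0.03],"turn":[0,0,0],"claw":0.4},{"xyz":[0,0,0],"turn":[0,0,0],"claw":0.4}]}'
python3 go.py 630.7 -30.7 150
```

```text
t 9.57 pos [444.4  61.1  45.6] yaw x 82.2 tilt 0.12 shift mm [ -65.7  197.2 -104. ] gap 44.5 grip 25.0 F [ 0.8 -0.4  4.4]
time: 9.98
ee_pos: [447.4, 60.8, 160.8]
tcp_rot: [0.004, 0.753, 0.658, 0.004]
contact_force: [1.0, -1.0, -0.2]
finger_gap: 0.484
grasp_force: 25.0
t 9.98 pos [447.4  60.8 160.8] yaw x 82.2 tilt 0.64 shift mm [-65.8 193.8  13. ] gap 44.5 grip 25.0 F [ 1.  -1.  -0.2]
```

```bash

python3 -m crank '{"steps":[{"xyz":[-0.0094,0.0278,0],"turn":[0,0,0],"claw":0.4},{"xyz":[-0.0094,0.0278,0],"turn":[0,0,0],"claw":0.4},{"xyz":[-0.0094,0.0278,0],"turn":[0,0,0],"claw":0.4},{"xyz":[-0.0094,0.0278,0],"turn":[0,0,0],"claw":0.4},{"xyz":[-0.0094,0.0278,0],"turn":[0,0,0],"claw":0.4}]}' >/dev/null
python3 -m crank '{"steps":[{"xyz":[-0.0094,0.0278,0],"turn":[0,0,0],"claw":0.4},{"xyz":[-0.0094,0.0278,0],"turn":[0,0,0],"claw":0.4},{"xyz":[0,0,0],"turn":[0,0,0],"claw":0.4},{"xyz":[0,0,0],"turn":[0,0,0],"claw":0.4},{"xyz":[0,0,0],"turn":[0,0,0],"claw":0.4}]}' >/dev/null
python3 go.py 630.7 -30.7 57.5
python3 - <<'E'
from h import *
c=cam("wrist"); im=imaging.grab_frame("wrist").copy(); o=telemetry.get_obs()["ee_pos"]
cv2.polylines(im,[np.int32(proj(cyl(o[0],o[1],22.5,85,o[2]-45.5),c)[48:])],True,(0,255,0))
cv2.polylines(im,[np.int32(proj(cyl(623,-90,24,100,12),c)[48:])],True,(255,0,0))
cv2.imwrite("pics/w4.png",im[:,:,::-1])
E
```

```text
t 10.82 pos [626.3 -29.9 153.5] yaw x 82.2 tilt 0.14 shift mm [-0.3  4.7 95.9] gap 44.9 grip 25.0 F [-0.5 -0.5 -1.1]
```

View pics/w4.png

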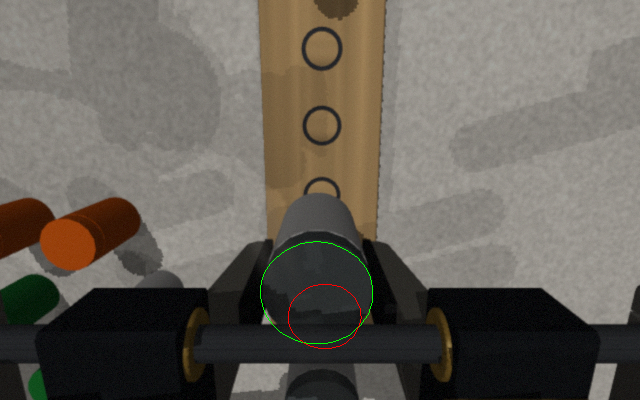

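Held lid's upper edge is at row 232 against 242 predicted, so pot_c is about +2–3 mm along the row and I correct −2 mm. Lowering.

```bash

python3 -m crank '{"steps":[{"xyz":[-0.002,0.004,0.022],"turn":[0,0,0],"claw":0.4},{"xyz":[0,0,0.025],"turn":[0,0,0],"claw":0.4},{"xyz":[0,0,0.025],"turn":[0,0,0],"claw":0.4},{"xyz":[0,0,0.018],"turn":[0,0,0],"claw":0.4},{"xyz":[0,0,0],"turn":[0,0,0],"claw":0.4}]}'>/dev/null
python3 -m crank '{"steps":[{"xyz":[0,0,0],"turn":[0,0,0],"claw":0.4},{"xyz":[0,0,0],"turn":[0,0,0],"claw":0.4},{"xyz":[0,0,0],"turn":[0,0,0],"claw":0.4}]}'>/dev/null
python3 go.py 630.4 -32.7 57.5
```

```text
t 11.53 pos [632.4 -33.   67. ] yaw x 82.2 tilt 0.21 shift mm [ 0.1 -2.   9.4] gap 44.5 grip 25.0 F [ 0.1 -0.2 -1.3]
```

```bash

python3 -m crank '{"steps":[{"xyz":[0,-0.001,0.004],"turn":[0,0,0],"claw":0.4},{"xyz":[0,0,0.003],"turn":[0,0,0],"claw":0.4},{"xyz":[0,0,0],"turn":[0,0,0],"claw":0.4},{"xyz":[0,0,0],"turn":[0,0,0],"claw":0.4}]}'>/dev/null
python3 go.py 630.4 -32.7 57.5
for i in 1 2; do python3 -m crank '{"steps":[{"xyz":[0,0,0.001],"turn":[0,0,0],"claw":0.4},{"xyz":[0,0,0],"turn":[0,0,0],"claw":0.4}]}' >/dev/null; python3 go.py 630.4 -32.7 57.5; done
```

```text
t 11.87 pos [630.1 -32.8  57.7] yaw x 82.2 tilt 0.0 shift mm [0.2 0.3 0.2] gap 44.6 grip 25.0 F [ 0.4 -1.2 -0.5]
t 12.03 pos [630.2 -32.8  57.6] yaw x 82.2 tilt 0.01 shift mm [0.1 0.2 0.1] gap 44.8 grip 25.0 F [-1.4 -0.3  5.5]
t 12.2 pos [630.3 -32.9  57.5] yaw x 82.2 tilt 0.02 shift mm [ 0.2  0.  -0. ] gap 44.8 grip 25.0 F [-3.8  0.9  9.9]
```

```bash

python3 -m crank '{"steps":[{"xyz":[0,0,0],"turn":[0,0,0],"claw":0.65},{"xyz":[0,0,0],"turn":[0,0,0],"claw":0.8},{"xyz":[0,0,0],"turn":[0,0,0],"claw":0.9},{"xyz":[0,0,0],"turn":[0,0,0],"claw":0.9},{"xyz":[0,0,-0.015],"turn":[0,0,0],"claw":0.9}]}' >/dev/null
python3 -m crank '{"steps":[{"xyz":[0,0,-0.03],"turn":[0,0,0],"claw":0.9},{"xyz":[0,0,-0.03],"turn":[0,0,0],"claw":0.9},{"xyz":[0,0,-0.03],"turn":[0,0,0],"claw":0.9},{"xyz":[0,0,0],"turn":[0,0,0],"claw":0.9},{"xyz":[0,0,0],"turn":[0,0,0],"claw":0.9}]}'>/dev/null
python3 -m crank '{"steps":[{"xyz":[-0.0158,-0.026,0],"turn":[0,0,0],"claw":0.9},{"xyz":[-0.0158,-0.026,0],"turn":[0,0,0],"claw":0.9},{"xyz":[-0.0158,-0.026,0],"turn":[0,0,0],"claw":0.9},{"xyz":[-0.0158,-0.026,0],"turn":[0,0,0],"claw":0.9},{"xyz":[-0.0158,-0.026,0],"turn":[0,0,0],"claw":0.9}]}' >/dev/null
python3 -m crank '{"steps":[{"xyz":[-0.0158,-0.026,0],"turn":[0,0,0],"claw":0.9},{"xyz":[0,0,0],"turn":[0,0,0],"claw":0.9},{"xyz":[0,0,0],"turn":[0,0,0],"claw":0.9},{"xyz":[0,0,0],"turn":[0,0,0],"claw":0.9}]}'>/dev/null
python3 - <<'E'
from h import *
c=cam("wrist"); im=imaging.grab_frame("wrist").copy()
for x,y,r,h,z in((462.5,-106,21,70,0),(623,-90,24,100,12),(631,-31,22.5,85,12)): cv2.polylines(im,[np.int32(proj(cyl(x,y,r,h,z),c)[48:])],True,(255,0,0))
cv2.imwrite("pics/w5.png",im[:,:,::-1])
s=imaging.grab_frame("side").copy(); c=cam("side")
for x,y,r,h,z in((623,-90,24,100,12),(631,-31,22.5,85,12)): cv2.polylines(s,[np.int32(proj(cyl(x,y,r,h,z),c)[48:])],True,(255,0,0))
cv2.imwrite("pics/s5.png",cv2.resize(s[110:310,215:415,::-1],None,fx=3,fy=3))
E
python3 go.py 462.5 -106 33
```

```text
t 13.88 pos [ 463.3 -105.2  160.2] yaw x 82.2 tilt 0.02 shift mm [ -0.9  -0.7 127.2] gap 82.7 grip 0.0 F [-0.2  0.4 -0.8]
```

View pics/w5.png

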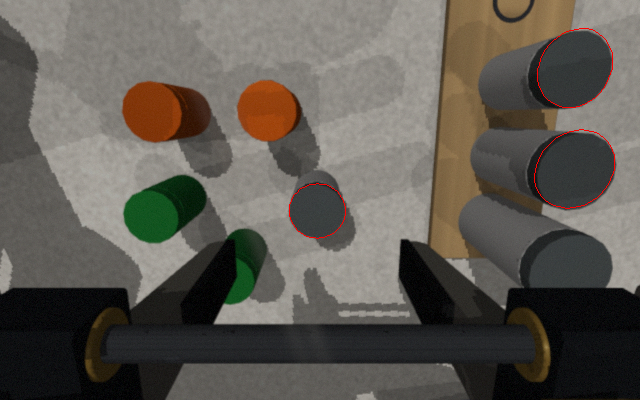

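View pics/s5.png

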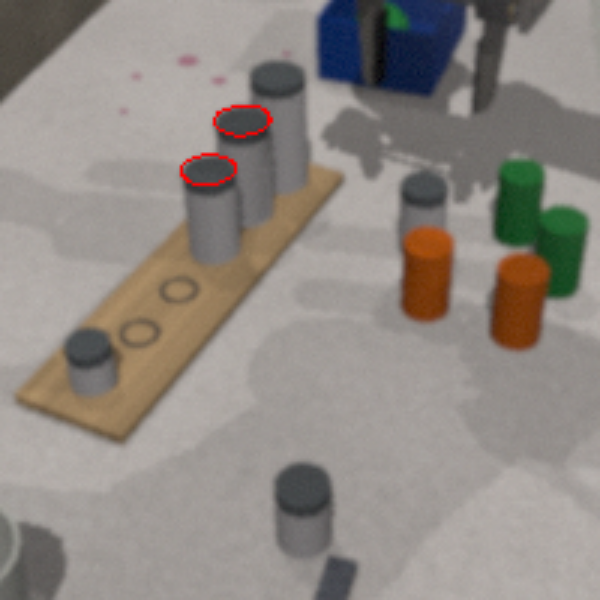

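c and d match their intended circles within about 3 mm. pot_b's lid (317,210) matches too; descending.

```bash

python3 -m crank '{"steps":[{"xyz":[-0.001,-0.001,0.03],"turn":[0,0,0],"claw":0.9},{"xyz":[0,0,0.034],"turn":[0,0,0],"claw":0.9},{"xyz":[0,0,0.034],"turn":[0,0,0],"claw":0.9},{"xyz":[0,0,0.028],"turn":[0,0,0],"claw":0.9},{"xyz":[0,0,0],"turn":[0,0,0],"claw":0.9}]}' >/dev/null
python3 -m crank '{"steps":[{"xyz":[0,0,0],"turn":[0,0,0],"claw":0.6},{"xyz":[0,0,0],"turn":[0,0,0],"claw":0.45},{"xyz":[0,0,0],"turn":[0,0,0],"claw":0.35},{"xyz":[0,0,0],"turn":[0,0,0],"claw":0.35},{"xyz":[0,0,0],"turn":[0,0,0],"claw":0.35}]}' 25 >/dev/null
python3 -m crank '{"steps":[{"xyz":[0,0,0],"turn":[0,0,0],"claw":0.35},{"xyz":[0,0,0],"turn":[0,0,0],"claw":0.35}]}'>/dev/null
python3 go.py 639 28.5 150
python3 -m crank '{"steps":[{"xyz":[0,0,-0.02],"turn":[0,0,0],"claw":0.35},{"xyz":[0,0,-0.035],"turn":[0,0,0],"claw":0.35},{"xyz":[0,0,-0.035],"turn":[0,0,0],"claw":0.35},{"xyz":[0,0,-0.035],"turn":[0,0,0],"claw":0.35},{"xyz":[0,0,0],"turn":[0,0,0],"claw":0.35}]}' >/dev/null
python3 go.py 639 28.5 150
```

```text
t 14.88 pos [ 462.1 -106.7   35.4] yaw x 82.2 tilt 0.08 shift mm [ 157.9  157.1 -114.5] gap 41.5 grip 25.0 F [-0.3  0.   3.6]
t 15.3 pos [ 465.7 -108.4  167. ] yaw x 82.2 tilt 0.75 shift mm [159.3 153.   18.2] gap 42.0 grip 25.0 F [ 1.5 -0.9 -0.8]
```

```bash

python3 -m crank '{"steps":[{"xyz":[0.031,0,0],"turn":[0,0,0],"claw":0.35},{"xyz":[0.032,0,0],"turn":[0,0,0],"claw":0.35},{"xyz":[0.032,0,0],"turn":[0,0,0],"claw":0.35},{"xyz":[0.032,0,0],"turn":[0,0,0],"claw":0.35},{"xyz":[0.031,0,0],"turn":[0,0,0],"claw":0.35}]}' >/dev/null
python3 -m crank '{"steps":[{"xyz":[0,0.031,0],"turn":[0,0,0],"claw":0.35},{"xyz":[0,0.032,0],"turn":[0,0,0],"claw":0.35},{"xyz":[0,0.032,0],"turn":[0,0,0],"claw":0.35},{"xyz":[0,0.032,0],"turn":[0,0,0],"claw":0.35},{"xyz":[0,0.031,0],"turn":[0,0,0],"claw":0.35}]}' >/dev/null
python3 -m crank '{"steps":[{"xyz":[0,0,0],"turn":[0,0,0],"claw":0.35},{"xyz":[0,0,0],"turn":[0,0,0],"claw":0.35},{"xyz":[0,0,0],"turn":[0,0,0],"claw":0.35}]}' >/dev/null
python3 go.py 639 28 47.5
```

```text
t 16.38 pos [638.4  28.9 158.4] yaw x 82.2 tilt 0.15 shift mm [ -0.8   1.  110.9] gap 41.9 grip 25.0 F [-0.  -1.1 -1. ]
```

```bash

python3 -m crank '{"steps":[{"xyz":[-0.001,0.001,0.022],"turn":[0,0,0],"claw":0.35},{"xyz":[0,0,0.027],"turn":[0,0,0],"claw":0.35},{"xyz":[0,0,0.027],"turn":[0,0,0],"claw":0.35},{"xyz":[0,0,0.018],"turn":[0,0,0],"claw":0.35},{"xyz":[0,0,0.006],"turn":[0,0,0],"claw":0.35}]}'>/dev/null
python3 -m crank '{"steps":[{"xyz":[0,0,0],"turn":[0,0,0],"claw":0.35},{"xyz":[0,0,0],"turn":[0,0,0],"claw":0.35},{"xyz":[0,0,0],"turn":[0,0,0],"claw":0.35}]}'>/dev/null
python3 go.py 638.8 27.5 47.3
```

```text
t 17.05 pos [641.6  27.5  61.9] yaw x 82.2 tilt 0.2 shift mm [-0.4 -2.8 14.6] gap 41.4 grip 25.0 F [ 0.5  0.3 -1. ]
```

```bash

python3 -m crank '{"steps":[{"xyz":[0,-0.001,0.006],"turn":[0,0,0],"claw":0.35},{"xyz":[0,0,0.005],"turn":[0,0,0],"claw":0.35},{"xyz":[0,0,0.001],"turn":[0,0,0],"claw":0.35},{"xyz":[0,0,0],"turn":[0,0,0],"claw":0.35},{"xyz":[0,0,0],"turn":[0,0,0],"claw":0.35}]}'>/dev/null
python3 go.py 638.8 27.5 47.3
for i in 1 2; do python3 -m crank '{"steps":[{"xyz":[0,0,0.001],"turn":[0,0,0],"claw":0.35},{"xyz":[0,0,0],"turn":[0,0,0],"claw":0.35}]}' >/dev/null; python3 go.py 638.8 27.5 47.3; done
```

```text
t 17.47 pos [639.4  27.7  47.5] yaw x 82.2 tilt 0.0 shift mm [-0.3 -0.6  0.2] gap 41.6 grip 25.0 F [ 0.1 -0.1 -0.8]
t 17.63 pos [639.5  27.7  47.5] yaw x 82.2 tilt 0.0 shift mm [-0.3 -0.7  0.2] gap 41.0 grip 25.0 F [-2.8  0.4  4.1]
t 17.8 pos [639.5  27.7  47.4] yaw x 82.2 tilt 0.02 shift mm [-0.3 -0.7  0.1] gap 41.6 grip 25.0 F [-5.6  0.  10.6]
```

```bash

python3 -m crank '{"steps":[{"xyz":[0,0,0],"turn":[0,0,0],"claw":0.65},{"xyz":[0,0,0],"turn":[0,0,0],"claw":0.8},{"xyz":[0,0,0],"turn":[0,0,0],"claw":0.85},{"xyz":[0,0,0],"turn":[0,0,0],"claw":0.85},{"xyz":[0,0,-0.015],"turn":[0,0,0],"claw":0.85}]}' >/dev/null
python3 -m crank '{"steps":[{"xyz":[0,0,-0.03],"turn":[0,0,0],"claw":0.85},{"xyz":[0,0,-0.03],"turn":[0,0,0],"claw":0.85},{"xyz":[0,0,-0.03],"turn":[0,0,0],"claw":0.85},{"xyz":[0,0,0],"turn":[0,0,0],"claw":0.85},{"xyz":[0,0,0],"turn":[0,0,0],"claw":0.85}]}'>/dev/null
python3 -m crank '{"steps":[{"xyz":[0.0218,-0.0266,0],"turn":[0,0,0],"claw":0.85},{"xyz":[0.0218,-0.0266,0],"turn":[0,0,0],"claw":0.85},{"xyz":[0.0218,-0.0266,0],"turn":[0,0,0],"claw":0.85},{"xyz":[0.0218,-0.0266,0],"turn":[0,0,0],"claw":0.85}]}' >/dev/null
python3 -m crank '{"steps":[{"xyz":[0.0218,-0.0266,0],"turn":[0,0,0],"claw":0.85},{"xyz":[0.0218,-0.0266,0],"turn":[0,0,0],"claw":0.85},{"xyz":[0.0218,-0.0266,0],"turn":[0,0,0],"claw":0.85},{"xyz":[0.0218,-0.0266,0],"turn":[0,0,0],"claw":0.85}]}' >/dev/null
python3 -m crank '{"steps":[{"xyz":[0,0,0],"turn":[0,0,0],"claw":0.85},{"xyz":[0,0,0],"turn":[0,0,0],"claw":0.85},{"xyz":[0,0,0],"turn":[0,0,0],"claw":0.85}]}'>/dev/null
python3 - <<'E'
from h import *
c=cam("wrist"); im=imaging.grab_frame("wrist").copy()
for x,y,r,h,z in((452,229,19.5,55,0),(639,28.5,21,70,12)): cv2.polylines(im,[np.int32(proj(cyl(x,y,r,h,z),c)[48:])],True,(255,0,0))
cv2.imwrite("pics/w6.png",im[:,:,::-1])
E
python3 go.py 452 229 22
```

```text
t 19.6 pos [452.5 228.6 149.8] yaw x 82.2 tilt 0.07 shift mm [  0.4  -0.4 127.8] gap 77.9 grip 0.0 F [ 0.1 -0.8  0.6]
```

View pics/w6.png

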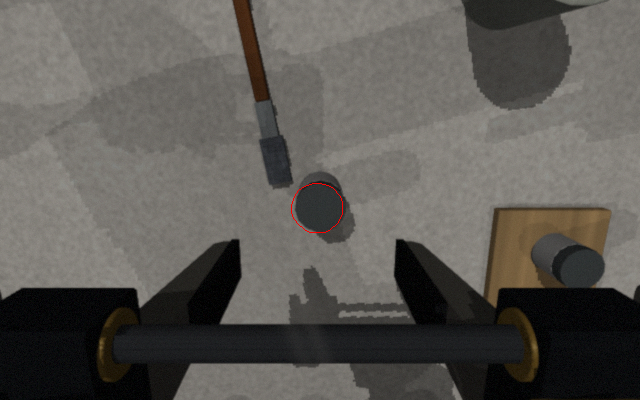

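pot_a's lid (319,207) matches. The brush tip (280,187) stays below the finger tips, which stop at z≈22. Descending.

```bash

python3 -m crank '{"steps":[{"xyz":[0,0,0.03],"turn":[0,0,0],"claw":0.85},{"xyz":[0,0,0.034],"turn":[0,0,0],"claw":0.85},{"xyz":[0,0,0.034],"turn":[0,0,0],"claw":0.85},{"xyz":[0,0,0.027],"turn":[0,0,0],"claw":0.85},{"xyz":[0,0,0],"turn":[0,0,0],"claw":0.85}]}' >/dev/null
python3 go.py 452 229 23
python3 -m crank '{"steps":[{"xyz":[0,0,0],"turn":[0,0,0],"claw":0.6},{"xyz":[0,0,0],"turn":[0,0,0],"claw":0.45},{"xyz":[0,0,0],"turn":[0,0,0],"claw":0.32},{"xyz":[0,0,0],"turn":[0,0,0],"claw":0.32},{"xyz":[0,0,0],"turn":[0,0,0],"claw":0.32}]}' 25 >/dev/null
python3 -m crank '{"steps":[{"xyz":[0,0,0],"turn":[0,0,0],"claw":0.32},{"xyz":[0,0,0],"turn":[0,0,0],"claw":0.32}]}'>/dev/null
python3 go.py 647 88.2 150
python3 -m crank '{"steps":[{"xyz":[0,0,-0.02],"turn":[0,0,0],"claw":0.32},{"xyz":[0,0,-0.035],"turn":[0,0,0],"claw":0.32},{"xyz":[0,0,-0.035],"turn":[0,0,0],"claw":0.32},{"xyz":[0,0,-0.035],"turn":[0,0,0],"claw":0.32},{"xyz":[0,0,0],"turn":[0,0,0],"claw":0.32}]}' >/dev/null
python3 go.py 647 88.2 150
```

```text
t 20.02 pos [447.9 226.9  19.7] yaw x 82.1 tilt 0.67 shift mm [ 2.6  3.7 -3.4] gap 78.4 grip 0.0 F [-0.2 -0.7  0.6]
t 20.6 pos [453.  229.5  26.6] yaw x 82.2 tilt 0.11 shift mm [-113.7  211.6 -123.1] gap 38.7 grip 25.0 F [0.2 1.3 3.1]
t 21.02 pos [456.8 230.6 158.4] yaw x 82.2 tilt 0.77 shift mm [-115.4  207.6   10.4] gap 38.7 grip 25.0 F [ 0.4  0.4 -0.1]
```

```bash

python3 -m crank '{"steps":[{"xyz":[-0.0163,0.03,0],"turn":[0,0,0],"claw":0.32},{"xyz":[-0.0163,0.03,0],"turn":[0,0,0],"claw":0.32},{"xyz":[-0.0163,0.03,0],"turn":[0,0,0],"claw":0.32},{"xyz":[-0.0163,0.03,0],"turn":[0,0,0],"claw":0.32}]}' >/dev/null
python3 -m crank '{"steps":[{"xyz":[-0.0163,0.03,0],"turn":[0,0,0],"claw":0.32},{"xyz":[-0.0163,0.03,0],"turn":[0,0,0],"claw":0.32},{"xyz":[-0.0163,0.03,0],"turn":[0,0,0],"claw":0.32},{"xyz":[0,0,0],"turn":[0,0,0],"claw":0.32}]}' >/dev/null
python3 -m crank '{"steps":[{"xyz":[0,0,0],"turn":[0,0,0],"claw":0.32},{"xyz":[0,0,0],"turn":[0,0,0],"claw":0.32},{"xyz":[0,0,0],"turn":[0,0,0],"claw":0.32}]}'>/dev/null
python3 go.py 647 88 38.6
```

```text
t 21.93 pos [643.8  88.8 150.2] yaw x 82.3 tilt 0.07 shift mm [ -0.3   3.4 111.6] gap 38.4 grip 25.0 F [-0.2  0.2 -0.7]
```

```bash

python3 -m crank '{"steps":[{"xyz":[-0.001,0.003,0.022],"turn":[0,0,0],"claw":0.32},{"xyz":[0,0,0.027],"turn":[0,0,0],"claw":0.32},{"xyz":[0,0,0.027],"turn":[0,0,0],"claw":0.32},{"xyz":[0,0,0.018],"turn":[0,0,0],"claw":0.32},{"xyz":[0,0,0.006],"turn":[0,0,0],"claw":0.32}]}'>/dev/null
python3 -m crank '{"steps":[{"xyz":[0,0,0],"turn":[0,0,0],"claw":0.32},{"xyz":[0,0,0],"turn":[0,0,0],"claw":0.32},{"xyz":[0,0,0],"turn":[0,0,0],"claw":0.32}]}'>/dev/null
python3 go.py 647 87.5 38.6
```

```text
t 22.6 pos [648.9  86.7  52.8] yaw x 82.2 tilt 0.2 shift mm [ 0.5 -2.1 14.2] gap 38.6 grip 25.0 F [ 0.8 -0.2 -0.1]
```

```bash

python3 -m crank '{"steps":[{"xyz":[0,-0.001,0.006],"turn":[0,0,0],"claw":0.32},{"xyz":[0,0,0.005],"turn":[0,0,0],"claw":0.32},{"xyz":[0,0,0],"turn":[0,0,0],"claw":0.32},{"xyz":[0,0,0],"turn":[0,0,0],"claw":0.32},{"xyz":[0,0,0],"turn":[0,0,0],"claw":0.32}]}'>/dev/null
python3 go.py 647 87.5 38.6
for i in 1 2; do python3 -m crank '{"steps":[{"xyz":[0,0,0.001],"turn":[0,0,0],"claw":0.32},{"xyz":[0,0,0],"turn":[0,0,0],"claw":0.32}]}' >/dev/null; python3 go.py 647 87.5 38.6; done
```

```text
t 23.02 pos [646.7  86.5  39.6] yaw x 82.2 tilt 0.0 shift mm [1.  0.2 1. ] gap 38.4 grip 25.0 F [-0.1 -0.1 -0.5]
t 23.18 pos [646.7  86.5  38.6] yaw x 82.2 tilt 0.01 shift mm [1.  0.1 0. ] gap 38.7 grip 25.0 F [-0.1 -0.2 -0.8]
t 23.35 pos [646.8  86.5  38.6] yaw x 82.2 tilt 0.01 shift mm [ 1.   0.1 -0. ] gap 38.4 grip 25.0 F [-2.6 -1.   5.2]
```

Contact. Release, rise and back away toward the robot so that the cameras see the row.

```bash

python3 -m crank '{"steps":[{"xyz":[0,0,0],"turn":[0,0,0],"claw":0.65},{"xyz":[0,0,0],"turn":[0,0,0],"claw":0.8},{"xyz":[0,0,0],"turn":[0,0,0],"claw":0.85},{"xyz":[0,0,0],"turn":[0,0,0],"claw":0.85},{"xyz":[0,0,-0.015],"turn":[0,0,0],"claw":0.85}]}' >/dev/null
python3 -m crank '{"steps":[{"xyz":[0,0,-0.03],"turn":[0,0,0],"claw":0.85},{"xyz":[0,0,-0.035],"turn":[0,0,0],"claw":0.85},{"xyz":[0,0,-0.035],"turn":[0,0,0],"claw":0.85},{"xyz":[0,0,-0.035],"turn":[0,0,0],"claw":0.85},{"xyz":[0,0,0],"turn":[0,0,0],"claw":0.85}]}'>/dev/null
python3 -m crank '{"steps":[{"xyz":[0,-0.03,0],"turn":[0,0,0],"claw":0.85},{"xyz":[0,-0.035,0],"turn":[0,0,0],"claw":0.85},{"xyz":[0,-0.035,0],"turn":[0,0,0],"claw":0.85},{"xyz":[0,-0.035,0],"turn":[0,0,0],"claw":0.85},{"xyz":[0,-0.035,0],"turn":[0,0,0],"claw":0.85}]}'>/dev/null
python3 -m crank '{"steps":[{"xyz":[0,-0.03,0],"turn":[0,0,0],"claw":0.85},{"xyz":[0,-0.035,0],"turn":[0,0,0],"claw":0.85},{"xyz":[0,-0.02,0],"turn":[0,0,0],"claw":0.85},{"xyz":[0,0,0],"turn":[0,0,0],"claw":0.85},{"xyz":[0,0,0],"turn":[0,0,0],"claw":0.85}]}'
python3 - <<'E'
from h import *
P=[(647,88.2,19.5,55,12),(639,28.5,21,70,12),(631,-30.7,22.5,85,12),(623,-90.2,24,100,12),(655,148,18,40,12),(614.5,-149.5,25.5,115,12)]
out=[]
for n,b in(("top",(110,260,190,430)),("side",(110,310,215,395))):
    s=imaging.grab_frame(n).copy(); c=cam(n); im=cv2.resize(s,None,fx=3,fy=3,interpolation=3)
    for p in P: cv2.polylines(im,[np.int32(proj(cyl(*p),c)[48:]*3+1)],True,(255,0,0))
    cv2.imwrite(f"pics/f_{n}.png",im[b[0]*3:b[1]*3,b[2]*3:b[3]*3,::-1][:600])
E
```

```text
time: 25.02
ee_pos: [394.2, 121.3, 188.5]
tcp_rot: [0.001, 0.753, 0.658, 0.001]
contact_force: [0.5, 1.1, -0.1]
finger_gap: 0.851
grasp_force: 0.0
```

View pics/f_top.png

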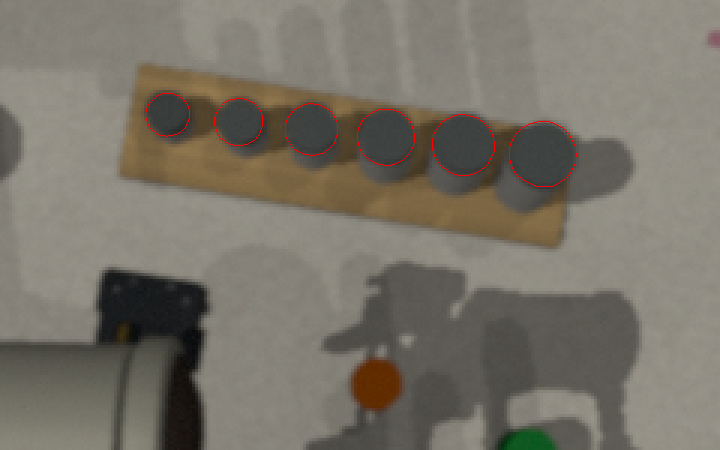

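View pics/f_side.png

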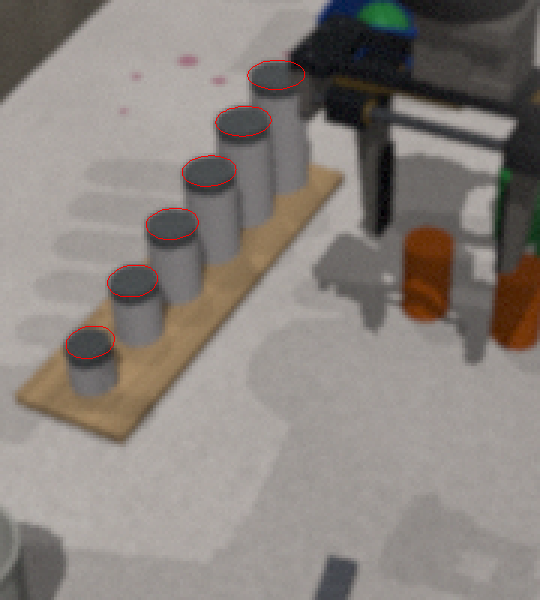

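In both views all six lids sit on their predicted circles. The row rises from smallest at top view (167,114) to largest (542,155), and nothing is touched. Handing in.

```bash
python3 -c "
from station import ctrl; print(ctrl.close_job())"
```

```text
the job is handed in; nothing more can be done
None
```

The job is handed in at about 25 s of the 90 s: in the last camera check pots a, b, c and d stood upright on their marks, rising from smallest to largest, each within about 3 mm of centre, with the end pots in place; no verdict was returned.

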